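# Run a fingertip down the row of pearl marks to bed them

## Robot

A 7-joint arm with a two-finger parallel gripper is mounted at the origin on the work surface. World frame = base frame: x ahead of the robot, y to its left, z up, the work surface at z = 0. Lengths are in m, angles in rad, forces in N, time in s.
With the tool pointing down it reaches from about 0.425 to 0.825 m from the base axis. Payload 3.6 kg.
Tool frame: the origin (TCP) lies at the very end of the fingers, on their centre line; the grasp point (between the pads) lies bot.grip_depth behind it (bot.grip_depth is the distance from the TCP to the grasp point, in m); x points along the fingers, y is the direction in which the jaws open and shut, and the axes are right-handed (so a half turn about x gives the same grasp; the last joint's range is limited). The gripper opens to 85 mm and grips with 20 to 120 N. Pads are 22 mm wide; open, the fingers measure 114 mm over their backs; the gripper's body (76 mm by 85 mm) begins 54 mm behind the grasp point. The pads swing forward as they close: fully open they stand 13 mm farther back than shut.
Start: joints at [1.206, 0.615, -0.013, 1.423, 0.008, 1.103, -0.04], TCP at [0.215, -0.613, 0.231] pointing down, gripper open.
Joint ranges: [-3.12, 3.12], [-0.3, 2.06], [-1.34, 1.32], [0.26, 2.42], [-1.36, 4.5], [0.01, 1.98], [-2.84, 2.84]. Speed limits (rad/s): [2.79, 2.79, 3.14, 3.14, 3.14, 3.14, 3.14].

## Interface

Orientations are given as a unit quaternion [x, y, z, w].
In Python, from workcell import bot, eyes gives the robot as it stands.
- The arm moves only by the tool jog_arm, never from a script. Its arguments are lists of equal length, an entry for each row: "delta_pos": the shift along the world's x, y, z in mm, a list of three; "rotation": the turn, a rotation vector about the world's x, y, z in degrees, a list of three; "grip": the finger opening in mm, from 0 to 85.4. A call has exactly 5 rows; each row shifts and turns the commanded pose from where the row before left it; what a row does not reach is not made up. A row lasts 1/12 s, in which the tool goes at most 41.7 mm and 7.16 degrees, less where a joint would pass 70% of its speed; a pose out of reach is approached as far as the arm can. A call is refused whole if a number of a shift passes 41.7 or a number of a turn 7.16, either way. A call with a gripper value outside its range is refused whole. The fingers move at their own pace and stop on an object; "newtons" is the grip in N (left out, the last holds). Time passes only in rows, so rows that do not move let the fingers close, or fill a call up. It gives the time, the measured TCP pose, the force and the opening at its end, in the units of the state.
- bot.read_state(): the state, without advancing time (a new reading comes with each control period).
- eyes.grab_frame(name): name is "scene" or "top" or "wrist"; returns (picture, depth): 384x512x3 uint8, blue, green, red; 384x512 float32, m along the optical axis (not along the pixel's ray), 0 where there is no reading.
- eyes.camera_info(name): a dict with "mtx" (3x3 intrinsics, pixels), "view" (4x4, takes a point from world to camera coordinates). Camera axes: x right, y up, looking along -z (the intrinsics and any distortion apply to the point x, -y, -z); pixel columns grow to the right and rows downward; lengths in m; the calibration is good to about 2 mm. A picture is of the moment at which its call begins: read the wrist's pose just before it. camera_info takes no time and is no camera call; for the wrist camera it gives the pose at the moment of the call.
- bot.sign_off(): hands the job in, once; it reports no verdict.
The state is a dict: "time_s": time; "q": joint angles; "qvel": joint speeds; "joint_efforts": joint torques, N m; "ee_pos": TCP position; "tcp_rot": TCP orientation; "contact_force": force on the tool from outside, world axes, zero at the start; "moment": the same for the moment, N m; "opening": finger opening in m.
Only numpy, scipy, OpenCV 4.12 (cv2) and the standard library are available. Lean on these libraries where they do the work, as an engineer would, in place of code of your own. Each camera call takes 0.05 s, during which the arm holds its last target.

## Task

Seven domed pearl marks have just been set in paste along the near edge of the zither's top and still stand proud. Run the fingertips down the row, from the mark nearest the bridge to the one at the middle of the instrument, lightly pressing each in turn fully home in its socket, and finish clear of everything. Do not press hard, do not shift or lift the zither, and leave the things lying on and around it alone.

Things in the scene. Friction and masses are not known exactly. Their poses are not given: they have to be found in the camera images.
- qin: dark brown zither, no strings yet, 1204 mm long, 192 wide, 2.2 kg, lying loose and level on two padded rests across the robot's front. Own x across it, away from the robot; y along it, to its head; z up. Origin on its underside, straight below the middle of the row (half-way from pearl 1 to pearl 7). The row runs along y at x = 0 on a flat margin 38 mm above the origin, 24 mm from the near edge
- qin_crown (a point): point on the zither's top beside the row: flat crown, x = +52 to +92 mm, 10 mm higher than the flat margin of the row; the top rises smoothly to it from x = +20 mm. Point at x = +72, y = 0
- margin_head (a point): point on the zither's flat margin a little beyond pearl 1, towards the head (y = +250 mm, x = 0). Farther on, at y = +344 to +355 mm, stands the bridge, a dark bar across the top, 21 mm high
- margin_tail (a point): point on the flat margin a little beyond pearl 7, towards the tail (y = -250 mm, x = 0). Farther on come six empty sockets, dark, flush with the margin
- pearl1_top (a point): crown (top point) of pearl 1, a smooth white domed disc 12 mm across, the one nearest the bridge; at y = +206 mm on the zither. The point sinks with the pearl; fully home it stands 1.4 mm above the flat margin
- pearl1 (a joint): how far pearl 1 has been pressed into its socket (m): 0 = highest, 0.0025 = fully home on the socket's paste bed, which gives a little (under 1 mm) if pressed on. It starts at 0 to 0.0005. It moves straight down, against about 2 N of drag from the setting paste, and stays where it is left
- pearl2_top (a point): crown (top point) of pearl 2, a smooth white domed disc 12 mm across, counted from the bridge; at y = +160 mm on the zither. The point sinks with the pearl; fully home it stands 1.4 mm above the flat margin
- pearl2 (a joint): how far pearl 2 has been pressed into its socket (m): 0 = highest, 0.0025 = fully home on the socket's paste bed, which gives a little (under 1 mm) if pressed on. It starts at 0 to 0.0005. It moves straight down, against about 2 N of drag from the setting paste, and stays where it is left
- pearl3_top (a point): crown (top point) of pearl 3, a smooth white domed disc 12 mm across, counted from the bridge; at y = +124 mm on the zither. The point sinks with the pearl; fully home it stands 1.4 mm above the flat margin
- pearl3 (a joint): how far pearl 3 has been pressed into its socket (m): 0 = highest, 0.0025 = fully home on the socket's paste bed, which gives a little (under 1 mm) if pressed on. It starts at 0 to 0.0005. It moves straight down, against about 2 N of drag from the setting paste, and stays where it is left
- pearl4_top (a point): crown (top point) of pearl 4, a smooth white domed disc 12 mm across, counted from the bridge; at y = +69 mm on the zither. The point sinks with the pearl; fully home it stands 1.4 mm above the flat margin
- pearl4 (a joint): how far pearl 4 has been pressed into its socket (m): 0 = highest, 0.0025 = fully home on the socket's paste bed, which gives a little (under 1 mm) if pressed on. It starts at 0 to 0.0005. It moves straight down, against about 2 N of drag from the setting paste, and stays where it is left
- pearl5_top (a point): crown (top point) of pearl 5, a smooth white domed disc 12 mm across, counted from the bridge; at y = -23 mm on the zither. The point sinks with the pearl; fully home it stands 1.4 mm above the flat margin
- pearl5 (a joint): how far pearl 5 has been pressed into its socket (m): 0 = highest, 0.0025 = fully home on the socket's paste bed, which gives a little (under 1 mm) if pressed on. It starts at 0 to 0.0005. It moves straight down, against about 2 N of drag from the setting paste, and stays where it is left
- pearl6_top (a point): crown (top point) of pearl 6, a smooth white domed disc 13 mm across, counted from the bridge; at y = -96 mm on the zither. The point sinks with the pearl; fully home it stands 1.4 mm above the flat margin
- pearl6 (a joint): how far pearl 6 has been pressed into its socket (m): 0 = highest, 0.0025 = fully home on the socket's paste bed, which gives a little (under 1 mm) if pressed on. It starts at 0 to 0.0005. It moves straight down, against about 2 N of drag from the setting paste, and stays where it is left
- pearl7_top (a point): crown (top point) of pearl 7, a smooth white domed disc 15 mm across, the last one set, at the middle of the instrument; at y = -206 mm on the zither. The point sinks with the pearl; fully home it stands 1.4 mm above the flat margin
- pearl7 (a joint): how far pearl 7 has been pressed into its socket (m): 0 = highest, 0.0025 = fully home on the socket's paste bed, which gives a little (under 1 mm) if pressed on. It starts at 0 to 0.0005. It moves straight down, against about 2 N of drag from the setting paste, and stays where it is left
- block: cork-and-wood rubbing block, 37 x 76 x 26 mm, lying on the crown of the zither 72 mm behind the row; origin at the centre of its underside. To be left alone
- jar: small amber jar of setting paste with a dark lid, 38 mm across, 44 mm high, standing on the crown of the zither 72 mm behind the row; origin at the centre of its underside. To be left alone
- gouge: carving gouge, 270 mm long, 28 mm high, wooden handle and steel blade, lying on the bench between robot and zither; origin under the ferrule. To be left alone
- mallet: wooden mallet, 290 mm long, head 110 x 62 x 62 mm, lying on the bench between robot and zither; origin under its handle. To be left alone

How it is judged:
By the outcome, as a careful person would: the job done as asked, in the order asked, and still so for the second after the job is handed in, with the robot touching nothing.
It also fails if it takes over 58 s, if anything falls off the work surface, if the arm or the gripper's body presses on something with over 40 N, if the wrist force passes 120 N, or if a joint passes its speed limit or range.

## Working session

There is one attempt and no reset: what is moved stays moved. The work goes in short steps, Python scripts to look and compute and a tool call to move; the robot and the scene stay as the last step left them, time stands still between calls to the robot, and variables do not carry over. Pictures are saved under pics/ and viewed, and the job is handed in when it is done.

Besides the shell and the picture viewer there is one more tool, called as a command line: name --argument value ..., lists and objects as JSON in quotes. jog_arm: Moves the arm, as the interface text tells. Its arguments: {"type":"object","properties":{"delta_pos":{"type":"array"},"rotation":{"type":"array"},"grip":{"type":"array"},"newtons":{"type":"number"}},"required":["delta_pos","rotation","grip"]}

```bash
ls; mkdir -p pics; python3 - <<'E'
from workcell import bot, eyes
import cv2, numpy as np
s=bot.read_state(); print(s, bot.grip_depth)
for n in ("scene","top","wrist"):
    i=eyes.camera_info(n); print(n,np.round(i["mtx"],1).tolist(),np.round(i["view"],4).tolist(),[k for k in i])
    p,d=eyes.grab_frame(n); cv2.imwrite(f"pics/{n}0.png",p); np.save(f"{n}0.npy",d); print(d.min(),d.max())
E
```

```text
pics
{'time_s': 0.0, 'q': array([ 1.20649351,  0.61592651, -0.01261898,  1.42491978,  0.00807946,
        1.10342697, -0.04038721]), 'qvel': array([ 1.20541966e-03, -1.27008342e-03, -2.97937315e-04,  1.14481986e-03,
       -5.58939308e-05, -1.19565707e-04,  6.50808144e-04]), 'joint_efforts': array([-9.86961390e-05, -4.69203329e+01,  2.59227762e-01, -1.71027356e+01,
        9.95938608e-03,  9.67196625e-03,  1.85879259e-06]), 'ee_pos': array([ 0.21517488, -0.61252145,  0.2301265 ]), 'tcp_rot': array([-0.69687656, -0.11980516,  0.69720299, -0.11797363]), 'contact_force': array([-0.15125474, -1.10062026,  0.0354298 ]), 'moment': array([-0.04435899, -0.05581726,  0.03304765]), 'opening': 0.08546613234067305} 0.0187
scene [[447.2, 0.0, 258.1], [0.0, 447.2, 184.2], [0.0, 0.0, 1.0]] [[-0.0386, 0.9993, -0.0005, 0.053], [-0.6998, -0.0267, 0.7139, 0.2773], [0.7133, 0.0279, 0.7003, -1.6985], [0.0, 0.0, 0.0, 1.0]] ['mtx', 'view']
0.0 3.139363
top [[358.0, 0.0, 259.5], [0.0, 358.0, 187.6], [0.0, 0.0, 1.0]] [[-0.0181, -0.9997, -0.0192, -0.0021], [0.9909, -0.0205, 0.1331, -0.4733], [-0.1334, -0.0167, 0.9909, -0.9302], [0.0, 0.0, 0.0, 1.0]] ['mtx', 'view']
0.0 1.9202327
wrist [[294.9, 0.0, 260.6], [0.0, 294.9, 193.4], [0.0, 0.0, 1.0]] [[0.3319, -0.9433, -0.002, -0.6497], [0.9091, 0.3204, -0.2663, 0.035], [0.2518, 0.0865, 0.9639, -0.3774], [0.0, 0.0, 0.0, 1.0]] ['mtx', 'view']
0.0 1.4179864
```

View pics/scene0.png

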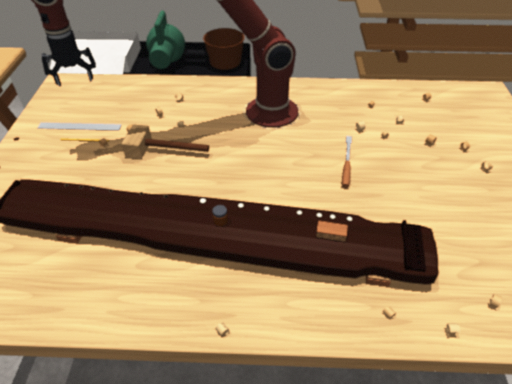

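View pics/top0.png

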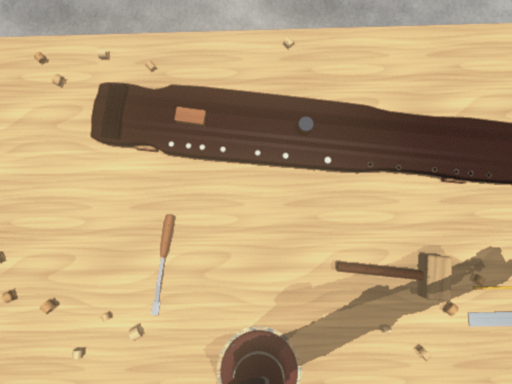

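View pics/wrist0.png

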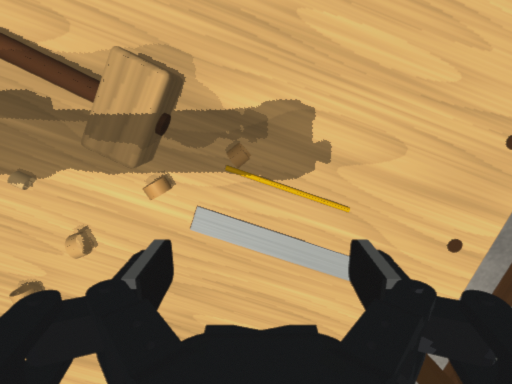

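The top view shows seven white pearls from pearl 1 at (171,144) to pearl 7 at (328,160). The block is at (190,115) and the jar at (306,124). The scene view shows the same row at (350,218)…(202,200). Next I triangulate.

```bash
cat > h.py <<'E'
import cv2, numpy as np
from workcell import bot, eyes
F=np.diag([1,-1,-1.])
def blobs(p,box,thr=150,minA=2):
    x0,y0,x1,y1=box
    g=p.min(axis=2).astype(float); m=np.zeros_like(g); m[y0:y1,x0:x1]=1
    mm=((g>thr)*m).astype(np.uint8)
    n,l,st,c=cv2.connectedComponentsWithStats(mm)
    out=[]
    for i in range(1,n):
        if st[i,4]<minA: continue
        x,y,w,h=st[i,:4]; ys,xs=np.mgrid[y-2:y+h+2,x-2:x+w+2]
        wt=np.clip(g[y-2:y+h+2,x-2:x+w+2]-70,0,None)
        out.append(((wt*xs).sum()/wt.sum(),(wt*ys).sum()/wt.sum(),st[i,4]))
    return np.array(out)
def P(i): 
    return i["mtx"]@F@i["view"][:3,:]
def onplane(i,uv,z):
    V=i["view"];R,t=V[:3,:3],V[:3,3];o=-R.T@t
    r=np.array([[*u[:2],1] for u in uv])@np.linalg.inv(i["mtx"]).T@F@R
    return o+r*((z-o[2])/r[:,2])[:,None]
def depthpt(i,uv,d):
    V=i["view"];R,t=V[:3,:3],V[:3,3]
    r=np.array([*uv[:2],1])@np.linalg.inv(i["mtx"]).T@F
    return R.T@(r*d-t)
YS=np.array([206,160,124,69,-23,-96,-206])/1e3
E
python3 - <<'E'
from h import *
a=cv2.imread("pics/top0.png"); b=cv2.imread("pics/scene0.png")
A=blobs(a,(150,130,345,172)); B=blobs(b,(190,190,362,226))
A=A[A[:,0].argsort()]; B=B[B[:,0].argsort()[::-1]]
print(np.round(A,1).tolist()); print(np.round(B,1).tolist())
it,is_=eyes.camera_info("top"),eyes.camera_info("scene")
X=cv2.triangulatePoints(P(it),P(is_),A[:,:2].T.copy(),B[:,:2].T.copy()); X=(X[:3]/X[3]).T
print(np.round(X*1e3,1)); print(np.round(np.diff(np.linalg.norm(X-X[0],axis=1))*1e3,1))
dt,ds=np.load("top0.npy"),np.load("scene0.npy")
for (i,U,d) in ((it,A,dt),(is_,B,ds)):
    print([np.round(depthpt(i,u,d[int(round(u[1])),int(round(u[0]))])*1e3,1).tolist() for u in U])
E
```

```text
[[155.9, 167.0, 18.0], [170.8, 143.6, 17.0], [188.0, 145.3, 17.0], [201.7, 146.7, 18.0], [222.5, 148.8, 18.0], [238.0, 165.7, 2.0], [240.0, 165.8, 2.0], [242.5, 165.4, 2.0], [257.2, 152.4, 17.0], [285.2, 155.3, 22.0], [327.4, 159.6, 30.0]]
[[349.1, 218.2, 14.0], [335.5, 205.5, 2.0], [332.2, 216.1, 12.0], [331.0, 205.9, 3.0], [318.8, 214.5, 14.0], [299.0, 212.0, 11.0], [296.8, 202.2, 187.0], [274.0, 191.0, 7.0], [266.2, 208.0, 12.0], [254.6, 198.6, 3.0], [245.5, 198.0, 2.0], [240.4, 204.9, 14.0], [202.5, 199.7, 19.0]]Traceback (most recent call last):
  File "<stdin>", line 7, in <module>
cv2.error: OpenCV(4.12.0) /io/opencv/modules/calib3d/src/triangulate.cpp:72: error: (-209:Sizes of input arguments do not match) Number of points must be the same in function 'icvTriangulatePoints'
```

```bash
python3 - <<'E'
from h import *
a=cv2.imread("pics/top0.png"); b=cv2.imread("pics/scene0.png")
A=blobs(a,(150,130,345,172)); B=blobs(b,(190,190,362,226))
A=A[A[:,0].argsort()]; B=B[B[:,0].argsort()[::-1]]
A=A[[1,2,3,4,8,9,10]];B=B[[0,2,4,5,8,11,12]]
it,is_=eyes.camera_info("top"),eyes.camera_info("scene")
X=cv2.triangulatePoints(P(it),P(is_),A[:,:2].T.copy(),B[:,:2].T.copy()); X=(X[:3]/X[3]).T
print(np.round(X*1e3,1)); print(np.round(np.diff(np.linalg.norm(X-X[0],axis=1))*1e3,1))
dt,ds=np.load("top0.npy"),np.load("scene0.npy")
for (i,U,d) in ((it,A,dt),(is_,B,ds)):
    print([np.round(depthpt(i,u,d[int(round(u[1])),int(round(u[0]))])*1e3,1).tolist() for u in U])
# fit line with known spacing at plane
for z in (.06,.07,.08):
  X=onplane(it,A,z); X2=onplane(is_,B,z)
  for Y in (X,X2):
    c=np.polyfit(YS,Y[:,:2],1); r=Y[:,:2]-(YS[:,None]*c[0]+c[1]); print(z,c.round(4).tolist(),np.linalg.norm(c[0]),np.abs(r).max())
E
```

```text
[[ 590.3  219.5   68.3]
 [ 584.6  173.8   68.5]
 [ 580.   137.5   68.2]
 [ 573.1   82.9   68.6]
 [ 561.4   -8.2   68.4]
 [ 552.1  -81.1   68.2]
 [ 537.8 -189.9   69.8]]
[ 46.   36.6  55.   91.9  73.5 109.7]
[[589.6, 219.4, 71.1], [584.0, 174.0, 70.5], [578.8, 137.4, 73.0], [571.9, 82.9, 73.3], [560.5, -7.7, 71.8], [551.1, -80.2, 72.4], [536.6, -188.4, 75.2]]
[[589.8, 219.3, 67.6], [585.3, 173.3, 69.1], [581.7, 136.8, 70.0], [577.1, 82.2, 72.9], [562.2, -8.7, 69.3], [556.0, -81.2, 72.4], [540.1, -189.8, 72.3]]
0.06 [[0.1281, 1.0036], [0.5663, 0.0155]] 1.0117781952926463 0.0002696272786697207
0.06 [[0.1312, 1.0034], [0.5563, 0.0142]] 1.0119469183888616 0.0007899588061056617
0.07 [[0.1268, 0.9928], [0.5639, 0.0151]] 1.000836277674817 0.0002667113831854584
0.07 [[0.1298, 0.9926], [0.5655, 0.0141]] 1.0010837695156267 0.000781478677396974
0.08 [[0.1254, 0.9819], [0.5615, 0.0146]] 0.9898943600569867 0.0002637954877011406
0.08 [[0.1284, 0.9819], [0.5746, 0.0139]] 0.9902206206423921 0.0007729985486880642
```

```bash
cat >> h.py <<'E'
from scipy.spatial.transform import Rotation as R
def target():
    yaw=-np.arctan2(0.1285,0.9928)
    x=np.array([0,0,-1.]);y=np.array([-np.sin(yaw),np.cos(yaw),0])
    out=[]
    for s in (1,-1):
        Y=s*y; out.append(R.from_matrix(np.stack([x,Y,np.cross(x,Y)],1)))
    return out
E
python3 - <<'E'
from h import *
s=bot.read_state(); c=R.from_quat(s["tcp_rot"]); print(c.as_matrix().round(3))
for t in target(): print(np.degrees((t*c.inv()).as_rotvec()).round(2))
E
```

```text
[[-0.001  0.332 -0.943]
 [ 0.002 -0.943 -0.332]
 [-1.    -0.002  0.   ]]
[ 2.0000e-02 -1.5000e-01  1.5326e+02]
[-1.100e-01 -1.000e-02 -2.674e+01]
```

jog_arm --delta_pos '[[22,32,0],[22,32,0],[22,32,0],[22,32,0],[22,32,0]]' --rotation '[[0,0,-2.7],[0,0,-2.7],[0,0,-2.7],[0,0,-2.7],[0,0,-2.7]]' --grip '[0,0,0,0,0]' --newtons 20

```text
time_s: 0.57
ee_pos: [0.326, -0.4514, 0.231]
tcp_rot: [-0.706, -0.035, 0.706, -0.035]
contact_force: [0.6, -0.8, -0.3]
opening: 0.0252
```

jog_arm --delta_pos '[[22,32,0],[22,32,0],[22,32,0],[22,32,0],[22,32,0]]' --rotation '[[0,0,-2.7],[0,0,-2.7],[0,0,-2.7],[0,0,-2.7],[0,0,-2.6]]' --grip '[0,0,0,0,0]'

```text
time_s: 0.98
ee_pos: [0.436, -0.2914, 0.2312]
tcp_rot: [-0.705, 0.047, 0.706, 0.047]
contact_force: [0.3, 0.2, 0.5]
opening: -0.0001
```

jog_arm --delta_pos '[[22,32,0],[22,32,0],[22,32,0],[8,38,0],[8,38,0]]' --rotation '[[0,0,0],[0,0,0],[0,0,0],[0,0,0],[0,0,0]]' --grip '[0,0,0,0,0]'

```text
time_s: 1.4
ee_pos: [0.5181, -0.1194, 0.2309]
tcp_rot: [-0.706, 0.046, 0.706, 0.047]
contact_force: [1.0, 0.2, 1.0]
opening: -0.0002
```

jog_arm --delta_pos '[[8,38,-10],[8,38,-15],[8,38,-15],[8,38,-15],[8,38,-15]]' --rotation '[[0,0,0],[0,0,0],[0,0,0],[0,0,0],[0,0,0]]' --grip '[0,0,0,0,0]'

```text
time_s: 1.82
ee_pos: [0.5574, 0.0705, 0.1605]
tcp_rot: [-0.706, 0.047, 0.706, 0.047]
contact_force: [0.5, -0.3, -0.1]
opening: -0.0002
```

jog_arm --delta_pos '[[8.2,37.2,-15],[8.2,37.2,-15],[8.2,37.2,-15],[8.2,37.2,-15],[0,0,0]]' --rotation '[[0,0,0],[0,0,0],[0,0,0],[0,0,0],[0,0,0]]' --grip '[0,0,0,0,0]'

```text
time_s: 2.23
ee_pos: [0.5872, 0.2296, 0.0974]
tcp_rot: [-0.704, 0.039, 0.708, 0.044]
contact_force: [-0.3, 1.8, -1.4]
opening: 0.0
```

```bash
python3 - <<'E'
from h import *
s=bot.read_state(); c=R.from_quat(s["tcp_rot"])
print(s["ee_pos"],s["contact_force"],np.degrees((target()[1]*c.inv()).as_rotvec()).round(2))
for n in ("top","scene","wrist"):
    p,d=eyes.grab_frame(n); cv2.imwrite(f"pics/{n}1.png",p); np.save(n+"1.npy",d)
t=cv2.imread("pics/top1.png")[90:190,100:260]; w=cv2.imread("pics/scene1.png")[130:250,270:430]
cv2.imwrite("pics/c1.png",np.vstack([cv2.resize(t,(480,300),interpolation=2),cv2.resize(w,(480,300)[::1],interpolation=2)]))
E
```

```text
[0.58723369 0.22959863 0.09741747] [-0.31659095  1.78697124 -1.36412966] [-0.43 -0.3  -0.58]
```

View pics/c1.png

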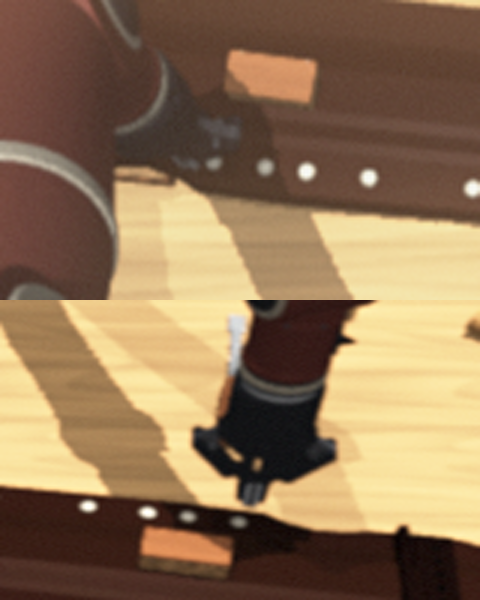

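View pics/wrist1.png

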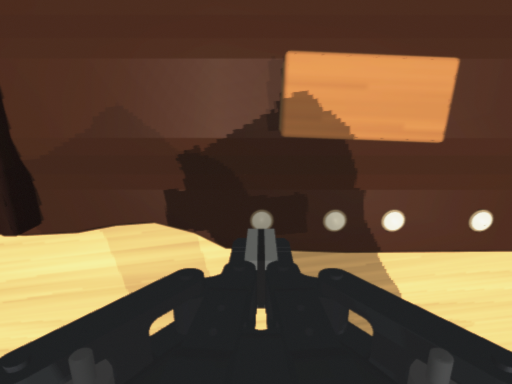

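The images show the closed fingers just above pearl 1, which sits at (262,219) in the wrist view. The arm was still settling when they were taken. I'll measure the pearls again from the wrist camera once it has settled.

```bash
python3 - <<'E'
from h import *
s=bot.read_state(); c=R.from_quat(s["tcp_rot"]); i=eyes.camera_info("wrist")
p,d=eyes.grab_frame("wrist"); cv2.imwrite("pics/wrist2.png",p)
print(s["time_s"],s["ee_pos"],s["contact_force"],s["moment"],np.degrees((target()[1]*c.inv()).as_rotvec()).round(2))
B=blobs(p,(230,195,512,240),95,20); B=B[B[:,0].argsort()]; print(B.round(1).tolist())
X=onplane(i,B,0.069); print(X.round(4).tolist())
u=i["mtx"]@F@(i["view"]@np.append(s["ee_pos"],1))[:3]; print("tcp px",u/u[2])
E
```

```text
2.3833 [0.58977492 0.2173424  0.10054429] [ 0.83863176 -1.63838971 -0.54203449] [-0.00845402 -0.04095999  0.04636888] [ 0.08 -0.07  0.11]
[[256.6, 221.3, 242.0], [329.7, 221.7, 296.0], [387.7, 221.4, 369.0], [474.9, 221.1, 371.0]]
[[0.5916, 0.2186, 0.069], [0.5853, 0.1733, 0.069], [0.5808, 0.1373, 0.069], [0.5739, 0.0831, 0.069]]
tcp px [258.83948966 245.75501156   1.        ]
```

jog_arm --delta_pos '[[1,1,-6],[0,0,-7],[0,0,-6],[0,0,-5],[0,0,-2]]' --rotation '[[0,0,0],[0,0,0],[0,0,0],[0,0,0],[0,0,0]]' --grip '[0,0,0,0,0]'

```text
time_s: 2.85
ee_pos: [0.5906, 0.2177, 0.0741]
tcp_rot: [-0.705, 0.047, 0.706, 0.046]
contact_force: [-0.4, -0.3, -0.6]
opening: -0.0001
```

jog_arm --delta_pos '[[0,0,-1],[0,0,-0.5],[0,0,0],[0,0,0],[0,0,0]]' --rotation '[[0,0,0],[0,0,0],[0,0,0],[0,0,0],[0,0,0]]' --grip '[0,0,0,0,0]'

```text
time_s: 3.27
ee_pos: [0.5914, 0.2187, 0.0741]
tcp_rot: [0.706, -0.046, -0.705, -0.047]
contact_force: [0.2, -0.0, -0.2]
opening: 0.0005
```

jog_arm --delta_pos '[[0,0,-0.5],[0,0,-0.5],[0,0,-0.5],[0,0,0],[0,0,0]]' --rotation '[[0,0,0],[0,0,0],[0,0,0],[0,0,0],[0,0,0]]' --grip '[0,0,0,0,0]'

```text
time_s: 3.68
ee_pos: [0.5912, 0.2186, 0.0722]
tcp_rot: [-0.706, 0.047, 0.706, 0.047]
contact_force: [-0.5, 0.0, 0.4]
opening: 0.0002
```

jog_arm --delta_pos '[[0,0,-0.5],[0,0,-0.5],[0,0,0],[0,0,0],[0,0,0]]' --rotation '[[0,0,0],[0,0,0],[0,0,0],[0,0,0],[0,0,0]]' --grip '[0,0,0,0,0]'

```text
time_s: 4.1
ee_pos: [0.5913, 0.2186, 0.0714]
tcp_rot: [0.706, -0.046, -0.705, -0.047]
contact_force: [-0.6, 0.9, 0.9]
opening: 0.0002
```

jog_arm --delta_pos '[[0,0,-0.5],[0,0,-0.5],[0,0,0],[0,0,0],[0,0,0]]' --rotation '[[0,0,0],[0,0,0],[0,0,0],[0,0,0],[0,0,0]]' --grip '[0,0,0,0,0]'

```text
time_s: 4.52
ee_pos: [0.5913, 0.2186, 0.0704]
tcp_rot: [0.706, -0.046, -0.705, -0.047]
contact_force: [-0.0, 0.4, 1.8]
opening: 0.0001
```

jog_arm --delta_pos '[[0,0,-0.5],[0,0,0],[0,0,0],[0,0,0],[0,0,0]]' --rotation '[[0,0,0],[0,0,0],[0,0,0],[0,0,0],[0,0,0]]' --grip '[0,0,0,0,0]'

```text
time_s: 4.93
ee_pos: [0.5913, 0.2186, 0.0698]
tcp_rot: [0.706, -0.046, -0.706, -0.047]
contact_force: [-0.1, -0.4, 1.1]
opening: -0.0003
```

```bash
python3 - <<'E'
from h import *
for n in ("wrist","scene"):
    p,d=eyes.grab_frame(n); cv2.imwrite(f"pics/{n}3.png",p); s=bot.read_state(); print(s["ee_pos"],s["contact_force"],s["moment"])
w=cv2.imread("pics/wrist3.png")[190:260,200:360]; t=cv2.imread("pics/scene3.png")[160:240,300:400]
cv2.imwrite("pics/c3.png",np.vstack([cv2.resize(w,(640,280),interpolation=2),cv2.resize(t,(640,300),interpolation=2)]))
E
```

```text
[0.5913025  0.21859623 0.06980831] [0.80449959 0.41746712 1.46087442] [0.05407076 0.01423941 0.03782599]
[0.59130903 0.21861176 0.0698178 ] [-0.30497139 -0.16992723  2.35205714] [ 0.03018082  0.06381491 -0.01031348]
```

View pics/c3.png

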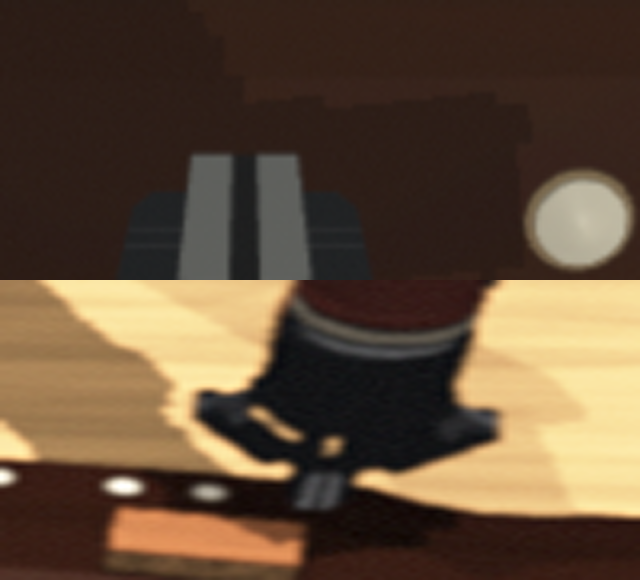

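The fingers cover pearl 1, and the tip rests on it at z≈69.8 with 1–2 N, which matches the paste drag. Continuing in small steps.

jog_arm --delta_pos '[[0,0,-0.5],[0,0,0],[0,0,0],[0,0,0],[0,0,0]]' --rotation '[[0,0,0],[0,0,0],[0,0,0],[0,0,0],[0,0,0]]' --grip '[0,0,0,0,0]'

```text
time_s: 5.45
ee_pos: [0.5913, 0.2186, 0.0693]
tcp_rot: [0.706, -0.046, -0.706, -0.047]
contact_force: [-0.1, 0.6, 0.9]
opening: -0.0005
```

jog_arm --delta_pos '[[0,0,-0.5],[0,0,0],[0,0,0],[0,0,0],[0,0,0]]' --rotation '[[0,0,0],[0,0,0],[0,0,0],[0,0,0],[0,0,0]]' --grip '[0,0,0,0,0]'

```text
time_s: 5.87
ee_pos: [0.5913, 0.2186, 0.069]
tcp_rot: [0.706, -0.046, -0.705, -0.047]
contact_force: [1.1, 0.4, 4.2]
opening: -0.0001
```

jog_arm --delta_pos '[[0,0,-0.3],[0,0,0],[0,0,0],[0,0,0],[0,0,0]]' --rotation '[[0,0,0],[0,0,0],[0,0,0],[0,0,0],[0,0,0]]' --grip '[0,0,0,0,0]'

```text
time_s: 6.28
ee_pos: [0.5914, 0.2186, 0.0688]
tcp_rot: [0.706, -0.046, -0.705, -0.047]
contact_force: [-0.9, -0.8, 5.3]
opening: 0.0
```

```bash
python3 - <<'E'
from h import *
for k in range(3):
    p,d=eyes.grab_frame("scene"); s=bot.read_state(); print(s["ee_pos"].round(5),s["contact_force"].round(2),s["moment"].round(3))
E
```

```text
[0.59136 0.21863 0.06882] [-0.02 -0.16  4.52] [-0.03   0.141 -0.001]
[0.59135 0.21861 0.06881] [-0.16 -0.94  5.89] [-0.061  0.163  0.028]
[0.59136 0.21865 0.06882] [-0.13 -0.08  6.13] [0.022 0.143 0.054]
```

jog_arm --delta_pos '[[0,0,6],[0,0,6],[-2.9,-22.8,0],[-3,-22.9,0],[0,0,0]]' --rotation '[[0,0,0],[0,0,0],[0,0,0],[0,0,0],[0,0,0]]' --grip '[0,0,0,0,0]'

```text
time_s: 6.85
ee_pos: [0.5851, 0.1656, 0.0804]
tcp_rot: [-0.705, 0.051, 0.706, 0.047]
contact_force: [0.3, -1.5, -0.5]
opening: -0.0
```

```bash
python3 - <<'E'
from h import *
eyes.grab_frame("wrist");i=eyes.camera_info("wrist")
s=bot.read_state();p,d=eyes.grab_frame("wrist"); cv2.imwrite("pics/wrist4.png",p)
print(s["time_s"],s["ee_pos"],s["contact_force"])
cv2.imwrite("pics/c4.png",cv2.resize(p[180:260,120:320],(800,320),interpolation=2))
E
```

```text
6.9 [0.58533523 0.16854574 0.08048647] [-0.58047616  0.63476961  0.74044938]
```

View pics/c4.png

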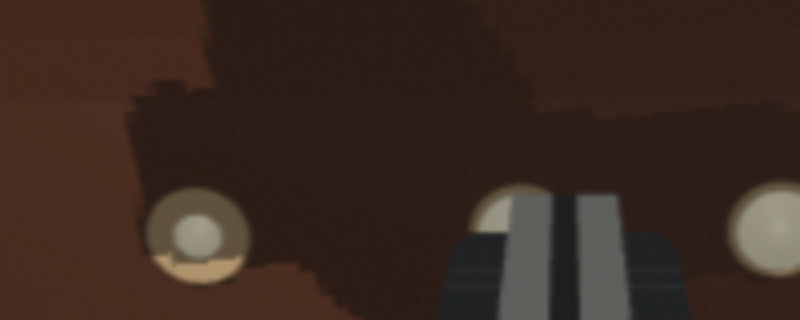

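Pearl 1 is now well sunk, with a broad paste ring around a small white cap at (168,239). The unpressed pearls show only a thin rim, so this makes a good visual check. On to pearl 2.

jog_arm --delta_pos '[[0,0,-3],[0,0,-3],[0,0,-2],[0,0,-1.5],[0,0,-0.5]]' --rotation '[[0,0,0],[0,0,0],[0,0,0],[0,0,0],[0,0,0]]' --grip '[0,0,0,0,0]'

```text
time_s: 7.37
ee_pos: [0.5851, 0.1741, 0.0703]
tcp_rot: [-0.705, 0.046, 0.706, 0.046]
contact_force: [-0.3, 1.7, 1.8]
opening: 0.0002
```

jog_arm --delta_pos '[[0,0,-0.5],[0,0,-0.5],[0,0,-0.4],[0,0,0],[0,0,0]]' --rotation '[[0,0,0],[0,0,0],[0,0,0],[0,0,0],[0,0,0]]' --grip '[0,0,0,0,0]'

```text
time_s: 7.78
ee_pos: [0.5855, 0.173, 0.0692]
tcp_rot: [0.706, -0.046, -0.705, -0.047]
contact_force: [-0.7, 0.4, 2.2]
opening: -0.0
```

jog_arm --delta_pos '[[0,0,-0.3],[0,0,-0.2],[0,0,0],[0,0,0],[0,0,0]]' --rotation '[[0,0,0],[0,0,0],[0,0,0],[0,0,0],[0,0,0]]' --grip '[0,0,0,0,0]'

```text
time_s: 8.2
ee_pos: [0.5855, 0.173, 0.0689]
tcp_rot: [0.706, -0.046, -0.705, -0.047]
contact_force: [-0.1, 1.7, 3.6]
opening: -0.0
```

```bash
cat > rd.py <<'E'
from h import *
f=[]
for k in range(4):
    p,d=eyes.grab_frame("wrist"); s=bot.read_state(); f.append(s["contact_force"])
print(s["time_s"],s["ee_pos"].round(5),np.mean(f,0).round(2),np.array(f)[:,2].round(1))
E
python3 rd.py
```

```text
8.4 [0.58556 0.17299 0.06885] [-0.17  1.06  4.35] [4.3 3.7 4.7 4.6]
```

jog_arm --delta_pos '[[0,0,6],[0,0,6],[-2.3,-17.8,0],[-2.3,-17.9,0],[0,0,0]]' --rotation '[[0,0,0],[0,0,0],[0,0,0],[0,0,0],[0,0,0]]' --grip '[0,0,0,0,0]'

```text
time_s: 8.82
ee_pos: [0.5804, 0.1309, 0.0806]
tcp_rot: [-0.705, 0.051, 0.706, 0.047]
contact_force: [-0.4, -2.0, -0.6]
opening: 0.0
```

jog_arm --delta_pos '[[0,0,0],[0,0,-3],[0,0,-3],[0,0,-2],[0,0,-1]]' --rotation '[[0,0,0],[0,0,0],[0,0,0],[0,0,0],[0,0,0]]' --grip '[0,0,0,0,0]'

```text
time_s: 9.23
ee_pos: [0.5804, 0.1383, 0.0711]
tcp_rot: [-0.705, 0.046, 0.706, 0.046]
contact_force: [-0.0, 0.2, 1.8]
opening: 0.0002
```

jog_arm --delta_pos '[[0,0,-0.5],[0,0,-0.5],[0,0,-0.5],[0,0,-0.5],[0,0,-0.5]]' --rotation '[[0,0,0],[0,0,0],[0,0,0],[0,0,0],[0,0,0]]' --grip '[0,0,0,0,0]'

```text
time_s: 9.65
ee_pos: [0.5809, 0.1374, 0.0692]
tcp_rot: [0.706, -0.046, -0.705, -0.047]
contact_force: [0.7, 1.4, 2.4]
opening: 0.0002
```

jog_arm --delta_pos '[[0,0,-0.3],[0,0,-0.2],[0,0,0],[0,0,0],[0,0,0]]' --rotation '[[0,0,0],[0,0,0],[0,0,0],[0,0,0],[0,0,0]]' --grip '[0,0,0,0,0]'

```text
time_s: 10.07
ee_pos: [0.5809, 0.1374, 0.0689]
tcp_rot: [0.706, -0.046, -0.705, -0.047]
contact_force: [-1.1, 0.8, 3.6]
opening: 0.0
```

```bash
python3 rd.py
```

```text
10.2667 [0.58092 0.13738 0.06885] [-0.65  1.43  4.54] [5.2 3.6 4.4 4.9]
```

jog_arm --delta_pos '[[0,0,6],[0,0,6],[-2.3,-18.2,0],[-2.4,-18.2,0],[-2.4,-18.2,0]]' --rotation '[[0,0,0],[0,0,0],[0,0,0],[0,0,0],[0,0,0]]' --grip '[0,0,0,0,0]'

```text
time_s: 10.68
ee_pos: [0.5735, 0.0814, 0.0808]
tcp_rot: [0.706, -0.047, -0.706, -0.046]
contact_force: [-0.5, 0.2, -0.7]
opening: -0.0
```

jog_arm --delta_pos '[[0,0,0],[0,0,0],[0,0,-3],[0,0,-3],[0,0,-2.5]]' --rotation '[[0,0,0],[0,0,0],[0,0,0],[0,0,0],[0,0,0]]' --grip '[0,0,0,0,0]'

```text
time_s: 11.1
ee_pos: [0.5735, 0.0841, 0.0716]
tcp_rot: [-0.705, 0.045, 0.706, 0.046]
contact_force: [-1.3, 0.4, -0.2]
opening: -0.0004
```

jog_arm --delta_pos '[[0,0,-1],[0,0,-0.5],[0,0,-0.5],[0,0,-0.5],[0,0,-0.5]]' --rotation '[[0,0,0],[0,0,0],[0,0,0],[0,0,0],[0,0,0]]' --grip '[0,0,0,0,0]'

```text
time_s: 11.52
ee_pos: [0.5738, 0.083, 0.0693]
tcp_rot: [0.706, -0.046, -0.705, -0.046]
contact_force: [0.1, 0.6, 1.8]
opening: 0.0001
```

jog_arm --delta_pos '[[0,0,-0.3],[0,0,-0.2],[0,0,0],[0,0,0],[0,0,0]]' --rotation '[[0,0,0],[0,0,0],[0,0,0],[0,0,0],[0,0,0]]' --grip '[0,0,0,0,0]'

```text
time_s: 11.93
ee_pos: [0.5738, 0.0827, 0.0689]
tcp_rot: [0.706, -0.046, -0.705, -0.047]
contact_force: [0.4, 1.1, 4.0]
opening: -0.0002
```

```bash
python3 rd.py
```

```text
12.1333 [0.57383 0.08271 0.06883] [-0.39  1.46  4.58] [4.4 5.1 4.3 4.5]
```

jog_arm --delta_pos '[[0,0,6],[0,0,6],[-3.9,-30.4,0],[-3.9,-30.4,0],[-4,-30.4,0]]' --rotation '[[0,0,0],[0,0,0],[0,0,0],[0,0,0],[0,0,0]]' --grip '[0,0,0,0,0]'

```text
time_s: 12.55
ee_pos: [0.5616, -0.0099, 0.0808]
tcp_rot: [0.706, -0.046, -0.706, -0.046]
contact_force: [-0.0, -0.4, 0.3]
opening: -0.0
```

jog_arm --delta_pos '[[0,0,0],[0,0,0],[0,0,0],[0,0,-3],[0,0,-3]]' --rotation '[[0,0,0],[0,0,0],[0,0,0],[0,0,0],[0,0,0]]' --grip '[0,0,0,0,0]'

```text
time_s: 12.97
ee_pos: [0.5621, -0.007, 0.0745]
tcp_rot: [0.706, -0.045, -0.705, -0.046]
contact_force: [-1.0, 0.3, -1.3]
opening: 0.0003
```

jog_arm --delta_pos '[[0,0,-2],[0,0,-1],[0,0,-1],[0,0,-0.5],[0,0,-0.5]]' --rotation '[[0,0,0],[0,0,0],[0,0,0],[0,0,0],[0,0,0]]' --grip '[0,0,0,0,0]'

```text
time_s: 13.38
ee_pos: [0.5619, -0.0081, 0.0697]
tcp_rot: [0.706, -0.046, -0.706, -0.046]
contact_force: [-1.1, 0.7, 2.4]
opening: -0.0003
```

jog_arm --delta_pos '[[0,0,-0.5],[0,0,-0.3],[0,0,-0.2],[0,0,0],[0,0,0]]' --rotation '[[0,0,0],[0,0,0],[0,0,0],[0,0,0],[0,0,0]]' --grip '[0,0,0,0,0]'

```text
time_s: 13.8
ee_pos: [0.562, -0.0083, 0.0689]
tcp_rot: [0.706, -0.046, -0.705, -0.047]
contact_force: [-1.2, 1.7, 2.5]
opening: -0.0002
```

```bash
python3 rd.py
```

```text
14.0 [ 0.56198 -0.00837  0.06882] [-0.35  1.75  4.58] [4.2 4.4 4.2 5.5]
```

jog_arm --delta_pos '[[0,0,6],[0,0,6],[-3.1,-24.1,0],[-3.1,-24.1,0],[-3.2,-24.2,0]]' --rotation '[[0,0,0],[0,0,0],[0,0,0],[0,0,0],[0,0,0]]' --grip '[0,0,0,0,0]'

```text
time_s: 14.42
ee_pos: [0.5524, -0.0823, 0.0809]
tcp_rot: [0.706, -0.046, -0.705, -0.046]
contact_force: [-0.5, -0.8, -0.2]
opening: -0.0001
```

jog_arm --delta_pos '[[0,0,0],[0,0,0],[0,0,0],[0,0,-3],[0,0,-3]]' --rotation '[[0,0,0],[0,0,0],[0,0,0],[0,0,0],[0,0,0]]' --grip '[0,0,0,0,0]'

```text
time_s: 14.83
ee_pos: [0.5528, -0.0794, 0.0745]
tcp_rot: [0.706, -0.045, -0.705, -0.046]
contact_force: [-0.8, -0.3, -0.2]
opening: 0.0002
```

jog_arm --delta_pos '[[0,0,-2],[0,0,-1],[0,0,-1],[0,0,-0.5],[0,0,-0.5]]' --rotation '[[0,0,0],[0,0,0],[0,0,0],[0,0,0],[0,0,0]]' --grip '[0,0,0,0,0]'

```text
time_s: 15.25
ee_pos: [0.5525, -0.0806, 0.0697]
tcp_rot: [0.706, -0.046, -0.706, -0.046]
contact_force: [-0.1, -0.2, 1.5]
opening: 0.0004
```

jog_arm --delta_pos '[[0,0,-0.5],[0,0,-0.3],[0,0,-0.2],[0,0,0],[0,0,0]]' --rotation '[[0,0,0],[0,0,0],[0,0,0],[0,0,0],[0,0,0]]' --grip '[0,0,0,0,0]'

```text
time_s: 15.67
ee_pos: [0.5526, -0.0808, 0.0689]
tcp_rot: [0.706, -0.046, -0.705, -0.047]
contact_force: [-0.7, 1.3, 4.5]
opening: 0.0003
```

```bash
python3 rd.py
```

```text
15.8667 [ 0.55261 -0.08082  0.06884] [-1.61  1.29  4.69] [4.  4.8 4.7 5.2]
```

Pearl 7: shift (-14.1, -109.1).

jog_arm --delta_pos '[[0,0,6],[0,0,6],[-4.7,-36.4,0],[-4.7,-36.4,0],[-4.7,-36.3,0]]' --rotation '[[0,0,0],[0,0,0],[0,0,0],[0,0,0],[0,0,0]]' --grip '[0,0,0,0,0]'

```text
time_s: 16.28
ee_pos: [0.5385, -0.1915, 0.081]
tcp_rot: [0.706, -0.046, -0.705, -0.046]
contact_force: [0.1, -0.8, -0.2]
opening: 0.0001
```

jog_arm --delta_pos '[[0,0,0],[0,0,0],[0,0,0],[0,0,-3],[0,0,-3]]' --rotation '[[0,0,0],[0,0,0],[0,0,0],[0,0,0],[0,0,0]]' --grip '[0,0,0,0,0]'

```text
time_s: 16.7
ee_pos: [0.5389, -0.1883, 0.0746]
tcp_rot: [0.706, -0.045, -0.705, -0.046]
contact_force: [0.4, -0.4, 0.6]
opening: 0.0002
```

jog_arm --delta_pos '[[0,0,-2],[0,0,-1],[0,0,-1],[0,0,-0.5],[0,0,-0.5]]' --rotation '[[0,0,0],[0,0,0],[0,0,0],[0,0,0],[0,0,0]]' --grip '[0,0,0,0,0]'

```text
time_s: 17.12
ee_pos: [0.5386, -0.1895, 0.0697]
tcp_rot: [0.706, -0.046, -0.705, -0.046]
contact_force: [0.3, 0.9, 1.8]
opening: -0.0001
```

jog_arm --delta_pos '[[0,0,-0.5],[0,0,-0.3],[0,0,-0.2],[0,0,0],[0,0,0]]' --rotation '[[0,0,0],[0,0,0],[0,0,0],[0,0,0],[0,0,0]]' --grip '[0,0,0,0,0]'

```text
time_s: 17.53
ee_pos: [0.5386, -0.1901, 0.0689]
tcp_rot: [0.706, -0.046, -0.705, -0.047]
contact_force: [-0.1, 1.3, 5.0]
opening: -0.0002
```

```bash
python3 rd.py
```

```text
17.7333 [ 0.53858 -0.1901   0.06888] [-0.05  1.78  4.94] [4.4 5.  4.7 5.7]
```

jog_arm --delta_pos '[[0,0,6],[0,0,20],[0,0,35],[-5,10,35],[-10,20,30]]' --rotation '[[0,0,0],[0,0,0],[0,0,0],[0,0,0],[0,0,0]]' --grip '[0,0,0,0,0]'

```text
time_s: 18.15
ee_pos: [0.5237, -0.1639, 0.1962]
tcp_rot: [0.706, -0.05, -0.705, -0.047]
contact_force: [1.2, -0.1, 1.5]
opening: -0.0001
```

jog_arm --delta_pos '[[-10,35,0],[-10,38,0],[-10,38,0],[-5,25,0],[0,0,0]]' --rotation '[[0,0,0],[0,0,0],[0,0,0],[0,0,0],[0,0,0]]' --grip '[0,0,0,0,0]'

```text
time_s: 18.57
ee_pos: [0.4865, -0.0175, 0.1946]
tcp_rot: [-0.705, 0.042, 0.707, 0.044]
contact_force: [0.4, 0.1, 1.2]
opening: -0.0001
```

jog_arm --delta_pos '[[0,0,0],[0,0,0],[0,0,0],[0,0,0],[0,0,0]]' --rotation '[[0,0,0],[0,0,0],[0,0,0],[0,0,0],[0,0,0]]' --grip '[0,0,0,0,0]'

```text
time_s: 18.98
ee_pos: [0.4884, -0.0255, 0.1944]
tcp_rot: [-0.705, 0.048, 0.706, 0.047]
contact_force: [-0.2, -0.1, -0.4]
opening: 0.0003
```

```bash
python3 rd.py; python3 - <<'E'
from h import *
for n in ("wrist","scene","top"):
    p,d=eyes.grab_frame(n); cv2.imwrite(f"pics/{n}9.png",p)
p=cv2.imread("pics/wrist9.png"); t=cv2.imread("pics/scene9.png")
cv2.imwrite("pics/c9.png",np.vstack([cv2.resize(t[185:235,180:380],(800,200),interpolation=2),cv2.resize(p[100:300],(800,312),interpolation=2)]))
E
```

```text
19.1833 [ 0.48837 -0.02455  0.19454] [ 0.05  0.19 -0.36] [-0.6 -0.3 -0.8  0.2]
```

View pics/c9.png

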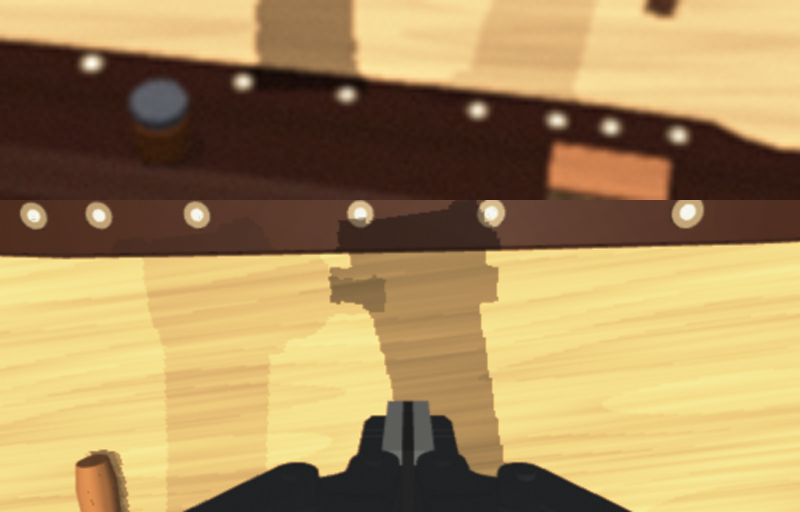

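```bash
python3 - <<'E'
from h import *
a=cv2.imread("pics/wrist9.png")
cv2.imwrite("pics/c10.png",np.vstack([cv2.resize(a[85:125,0:130],(780,240),interpolation=2),cv2.resize(a[85:125,210:340],(780,240),interpolation=2)]))
a=cv2.imread("pics/top0.png"); b=cv2.imread("pics/top9.png")
for p in (a,b):
    A=blobs(p,(160,140,335,164),130,3);A=A[A[:,0].argsort()];print(A[:,:2].round(1).tolist())
a=cv2.imread("pics/scene0.png"); b=cv2.imread("pics/scene9.png")
d=cv2.absdiff(a,b).max(2); d[:150]=0
cv2.imwrite("pics/diff.png",np.vstack([d[150:290],]) )
print((d[180:290]>60).sum())
E
```

```text
[[170.8, 143.6], [186.7, 161.2], [188.0, 145.3], [201.7, 146.7], [222.5, 148.8], [257.2, 152.4], [285.2, 155.3], [327.4, 159.6]]
[[170.9, 143.5], [185.4, 160.7], [188.1, 145.4], [201.8, 146.7], [222.4, 148.9], [327.3, 159.7]]
629
```

View pics/c10.png

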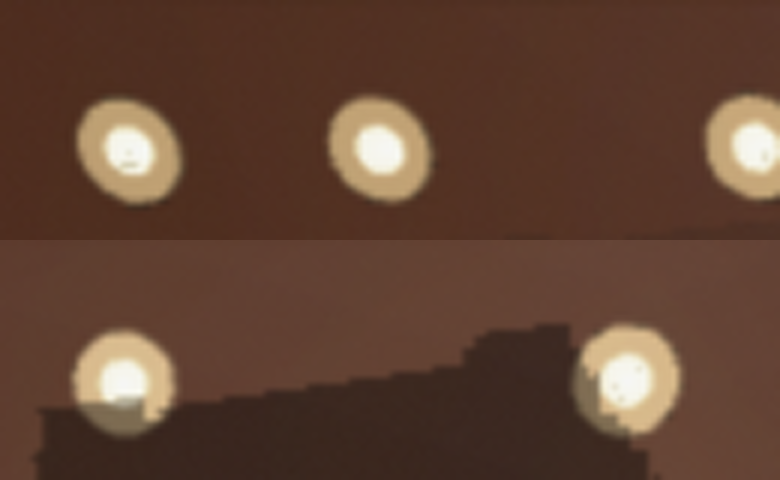

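View pics/top9.png

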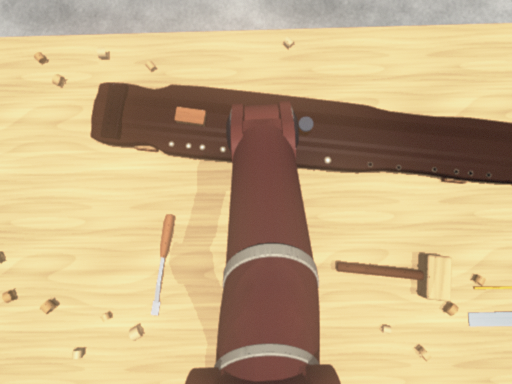

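View pics/diff.png

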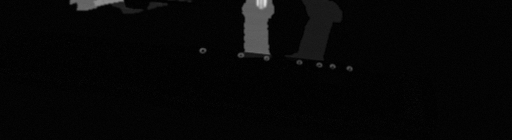

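The white caps are the same size on the five pearls in these crops. Comparing before and after, only the pearl rims and the arm and its shadow changed. The gripper is clear and at rest, so I'm handing in.

```bash
python3 - <<'E'
from h import *
s=bot.read_state(); print(s["time_s"],s["ee_pos"],np.abs(s["qvel"]).max()); print(bot.sign_off())
E
```

```text
19.3333 [ 0.48833211 -0.0242196   0.1945905 ] 0.0026122150883662563
the job is handed in; nothing more can be done
None
```

I pressed all seven pearls home in order, from the bridge (pearl 1) to the middle (pearl 7), with the closed fingertips and lifting between them. I then moved the arm clear and handed the job in at 19.3 s.

- **Depth and force:** Every press ended at a measured tip height of 68.8–68.9 mm. Mean upward force there was about 4.4–5.5 N, with single readings up to 6.1 N. It rose above the 2 N paste drag over the last few tenths of a millimetre, so each pearl was bearing on its bed.
- **Pictures:** In the last wrist views, six pearls showed the same small cap in a wide paste ring. Pearl 1 was out of that view, but I had seen it sunk the same way right after pressing it.
- **Zither and other things:** The five pearls visible in the top view were within 0.1–0.2 pixels of where they started. The before-and-after scene comparison showed only the pearl rims and the arm and its shadow changed, so the zither, block, jar, gouge and mallet had not moved.
- **Limits of the checks:** The arm hid pearls 5 and 6 in the last top view. I did not measure the joint depths directly; they are inferred from tip height, force and pictures. No check failed.

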